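# Ready the syringe pump for its next syringe

## Task

Get the bench syringe pump ready for its next syringe. Hold the release button on top of the plunger driver down with the fingertips while you push the driver along its rods, away from the cradle, until it meets the end block, and let the button up again so that the driver is locked there; also push the barrel clamp by its knob, lightly and without gripping it, aside to its open stop. Pick nothing up and leave the things standing round the pump where they are.

Things in the scene. Friction and masses are not known exactly. Their poses are not given: they have to be found in the camera images.
- pump: bench syringe pump, white, fixed to the worktop, 130 (x) x 308 (y) x 142 mm high. Origin: centre of its underside; its x points to its back, y to its left, z up. Left end: housing (y +44 to +154 mm, top z 66 mm, screen and flat keys on its front) with a grey V-shaped syringe cradle on top (rims z 92 mm). From it two steel rods and a lead screw run in -y to the end block at the right end.
- end_block (a point): centre of the inner face of the end block (110 x 15 x 60 mm high) at the pump's right end, the driver's end stop: pump frame (-4, -139, 38) mm
- driver (a joint): plunger driver, the white carriage (92 mm across, 64 mm along the rods, deck at z 59 mm) on the rods: 0 = at the housing, grows away from the cradle (pump's -y) to 0.115 m at the end block. Starts at 0.002 to 0.058. Unlocked it slides with 1 to 2 N; with the button up its half nut holds it in the screw's 6 mm thread (2 mm play). A pusher plate (50 mm wide, top z 111 mm) stands on its cradle side.
- release (a joint): release button, a grey ribbed key 42 mm across the rods, 30 mm along them, in the middle of a well 46 mm long between pusher plate and finger rest; pressed straight down: 0 = up (locked), 0.006 m = fully down. About 4 N starts it, 6.5 N holds it fully down; it springs up when let go. The driver is free only while it is more than 4 mm down; let up on the way, it locks again in the next thread.
- button_top (a point): centre of the top face of the release button, at z 68 mm with the button up, 9 mm above the deck; moves with the driver and the button
- finger_rest (a point): upper edge of the inner face of the grey finger rest on the driver's end-block side: the face a fingertip on the button can push in the pump's -y. 23 mm from the button's centre, z 79 mm; the rest is 64 mm wide, 10 mm thick and 20 mm higher than the deck
- clamp: barrel clamp, a flat grey arm (66 x 13 mm, underside z 112 mm) along its own -x, on a post. Origin on the pivot axis, 34 mm behind and 86 mm left of the pump's origin. Shut it points to the pump's front; it swings level to the pump's left (clockwise from above) through 1.45 rad to its open stop, pointing nearly along pump +y. Starts 0 to 0.35 rad open; 1 N at the knob turns it; it stays put.
- clamp_knob (a point): centre of the top of the upright round knob (14 mm diameter, 20 mm tall, top at z 142 mm) at the end of the clamp's arm, 60 mm from the pivot axis
- pill_bottle: small bottle, 36 mm diameter, 62 mm tall, standing loose in front of the pump; origin at the centre of its underside
- swab_box: carton 63 x 105 x 59 mm standing loose behind the pump; origin at the centre of its underside
- tray: white open tray 170 x 75 x 22 mm, fixed, beyond the pump's end block; origin at the centre of its underside
- syringe: the next syringe, 121 mm long, 21 mm diameter, lying loose in the tray; origin under its middle

How it is judged:
By the outcome, as a careful person would: the job done as asked, in the order asked, and still so for the second after the job is handed in, with the robot touching nothing.
It also fails if it takes over 42 s, if anything falls off the work surface, if the arm or the gripper's body presses on something with over 40 N, if the wrist force passes 120 N, or if a joint passes its speed limit or range.

## Robot

A 7-joint arm with a two-finger parallel gripper is mounted at the origin on a cart in front of the work surface, level with it; the furniture and walls round the work are solid. World frame = base frame: x ahead of the robot, y to its left, z up, the work surface at z = 0. Lengths are in m, angles in rad, forces in N, time in s.
With the tool pointing down it reaches from about 0.4 to 0.85 m from the base axis. Payload 10.4 kg.
Tool frame: the origin (TCP) lies at the very end of the fingers, on their centre line; the grasp point (between the pads) lies 19 mm behind it; x points along the fingers, y is the direction in which the jaws open and shut, and the axes are right-handed (so a half turn about x gives the same grasp; the last joint's range is limited). The gripper opens to 85 mm and grips with 20 to 120 N. Pads are 22 mm wide; open, the fingers measure 114 mm over their backs; the gripper's body (76 mm by 85 mm) begins 54 mm behind the grasp point. The pads swing forward as they close: fully open they stand 13 mm farther back than shut.
Start: joints at [-1.167, 0.332, -0.065, 1.46, 0.022, 1.35, -0.088], TCP at [0.259, 0.569, 0.231] pointing down, gripper open.
Joint ranges: [-2.6, 2.6], [-0.5, 2.12], [-1.47, 1.34], [0.16, 2.42], [-1.27, 4.41], [0.06, 2.06], [-2.6, 2.6]. Speed limits (rad/s): [2.22, 2.22, 2.79, 2.79, 3.14, 3.14, 3.14].

## Interface

Orientations are given as a unit quaternion [x, y, z, w].
In Python, from workcell import monitor, camera, ticket, regions_of gives the robot as it stands.
- The arm moves only by the tool step_arm, never from a script. Its argument "increments" is a list of rows, each a list of 5 numbers: the finger opening in m, from 0 to 0.0854, then the shift along the world's x, y, z in m, then the turn about the world's z in rad. A call has 1 to 12 rows; each row shifts and turns the commanded pose from where the row before left it; what a row does not reach is not made up. A row lasts 1/12 s, in which the tool goes at most 41.7 mm and 7.16 degrees, less where a joint would pass 70% of its speed; a pose out of reach is approached as far as the arm can. A call with a gripper value outside its range is refused whole. The fingers move at their own pace and stop on an object; "force" is the grip in N (left out, the last holds). Time passes only in rows, so rows that do not move let the fingers close. It gives the time, the measured TCP pose, the force and the opening at its end, in the units of the state.
- monitor.get_obs(): the state, without advancing time (a new reading comes with each control period).
- camera(name): name is "side" or "top" or "wrist"; returns a dict with "color" (480x640x3 uint8, red, green, blue), "range_z" (480x640 float32, m along the optical axis (not along the pixel's ray), 0 where there is no reading), "fx", "fy", "cx", "cy" (pixels), "cam_to_world" (4x4, takes a point from camera to world coordinates). Camera axes: x right, y up, looking along -z (the intrinsics and any distortion apply to the point x, -y, -z); pixel columns grow to the right and rows downward; lengths in m; the calibration is good to about 2 mm. A picture is of the moment at which its call begins.
- ticket.hand_in(): hands the job in, once; it reports no verdict.
Trained networks look in a picture, given as the dict that the camera call returned (one of the last four; its "shot" number tells which), for a name from the list of things; names that differ only in an ending like _2 or _b are one class to them, and where a whole thing is asked for, a point or a joint stands for the part that bears it (a point fixed in the world has none). Each returns a list of dicts, best first, with "p" (0 to 1); they miss things now and then, are a little off and sometimes report something else, mostly with a low value. They report only what shows in the picture. A call takes as long as a camera call.
- regions_of(picture, query): "region" (480x640 bool, what is visible of it) and "centre" ([row, column] in pixels, amid what is visible of it).
The state is a dict: "clock": time; "joint_pos": joint angles; "joint_velocities": joint speeds; "tau": joint torques, N m; "position": TCP position; "ee_rot": TCP orientation; "ft_force": force on the tool from outside, world axes, zero at the start; "torque": the same for the moment, N m; "grip_width": opening from 0.0 (shut) to 1.0 (fully open).
Only numpy, scipy, OpenCV 4.12 (cv2) and the standard library are available. Lean on these libraries where they do the work, as an engineer would, in place of code of your own. Each camera call takes 0.05 s, during which the arm holds its last target. There are 200 camera calls.

## Working session

There is one attempt and no reset: what is moved stays moved. The work goes in short steps, Python scripts to look and compute and a tool call to move; the robot and the scene stay as the last step left them, time stands still between calls to the robot, and variables do not carry over. Pictures are saved under pics/ and viewed, about 8 in all and at most 12, crops included, and the job is handed in when it is done.

Besides the shell and the picture viewer there is one more tool, called after ">>>" as name(argument=value, ...), one argument or row to a line, values as JSON. step_arm: Moves the arm, as the interface text tells. Its arguments: {"type":"object","properties":{"increments":{"type":"array"},"force":{"type":"number"}},"required":["increments"]}

```bash
ls; mkdir -p pics; cat > h.py <<'E'
import numpy as np, cv2
from workcell import monitor, camera, ticket, regions_of
def world(p,r,c):
    z=p["range_z"][r,c]; x=(c-p["cx"])/p["fx"]*z; y=(r-p["cy"])/p["fy"]*z
    P=np.stack([x,-y,-z,np.ones_like(z)],-1); return (P@p["cam_to_world"].T)[...,:3]
def allpts(p):
    r,c=np.mgrid[:480,:640]; return world(p,r,c)
def save(p,n): cv2.imwrite(f"pics/{n}.png",p["color"][...,::-1])
E
python3 - <<'E'
from h import *
o=monitor.get_obs(); print({k:np.round(v,3) for k,v in o.items()})
for n in ["top","side"]:
    p=camera(n); save(p,n+"0"); print(n,[k for k in p if k not in("color","range_z")],np.round(p["cam_to_world"],3).tolist())
    W=allpts(p)
    for q in ["pump","button_top","finger_rest","driver","clamp","clamp_knob","end_block","pill_bottle","swab_box","tray"]:
        try: R=regions_of(p,q)
        except Exception as e: print(q,e); continue
        for d in R[:2]:
            m=d["region"]&(p["range_z"]>0); 
            print(q,round(d["p"],2),np.round(d["centre"]),m.sum(),np.round(np.median(W[m],0),3) if m.any() else "", np.round(np.percentile(W[m],[2,98],axis=0),3).tolist() if m.any() else "")
E
```

```text
pics
{'clock': np.float64(0.0), 'joint_pos': array([-1.167,  0.333, -0.065,  1.461,  0.022,  1.35 , -0.088]), 'joint_velocities': array([-0.002, -0.   ,  0.   , -0.001, -0.001,  0.   ,  0.   ]), 'tau': array([-0.0000e+00, -6.2544e+01,  4.9000e-02, -3.9160e+01,  1.6000e-02,
        1.0000e-02,  0.0000e+00]), 'position': array([0.259, 0.569, 0.231]), 'ee_rot': array([ 0.149,  0.691, -0.15 ,  0.691]), 'ft_force': array([-0.177, -0.102, -0.011]), 'torque': array([ 0.009,  0.033, -0.001]), 'grip_width': np.float64(0.999)}
top ['fx', 'fy', 'cx', 'cy', 'cam_to_world', 'shot'] [[0.025, 0.999, -0.03, 0.48], [-1.0, 0.025, -0.003, -0.212], [-0.002, 0.03, 1.0, 1.136], [0.0, 0.0, 0.0, 1.0]]
pump 0.91 [233. 323.] 8507 [ 0.533 -0.225  0.059] [[0.468, -0.375, 0.015], [0.602, -0.083, 0.12]]
button_top 0.57 [237. 323.] 265 [ 0.526 -0.225  0.068] [[0.505, -0.239, 0.06], [0.545, -0.208, 0.072]]
finger_rest 0.64 [237. 324.] 1385 [ 0.526 -0.224  0.061] [[0.481, -0.257, 0.018], [0.573, -0.191, 0.112]]
driver 0.56 [238. 324.] 1316 [ 0.524 -0.224  0.062] [[0.481, -0.255, 0.055], [0.569, -0.192, 0.112]]
drive
[... 1602 characters left out ...]
241. 369.] 352 [ 0.455 -0.453  0.02 ] [[0.408, -0.5, 0.002], [0.521, -0.372, 0.059]]
end_block 0.85 [304. 316.] 8426 [ 0.532 -0.126  0.06 ] [[0.468, -0.37, 0.01], [0.607, -0.068, 0.121]]
end_block 0.65 [297. 251.] 2429 [ 0.652 -0.143  0.053] [[0.617, -0.224, 0.003], [0.692, -0.123, 0.06]]
pill_bottle 0.88 [313. 374.] 716 [ 0.438 -0.16   0.038] [[0.421, -0.187, 0.001], [0.454, -0.154, 0.063]]
pill_bottle 0.5 [299. 250.] 2361 [ 0.652 -0.143  0.054] [[0.617, -0.224, 0.005], [0.691, -0.123, 0.06]]
swab_box 0.79 [298. 250.] 2423 [ 0.652 -0.143  0.053] [[0.617, -0.224, 0.004], [0.692, -0.123, 0.06]]
tray 0.59 [236. 376.] 1089 [ 0.438 -0.489  0.012] [[0.383, -0.545, -0.001], [0.546, -0.416, 0.023]]
```

```bash
python3 - <<'E'
from h import *
p=camera("top"); W=allpts(p)
m=regions_of(p,"pump")[0]["region"]&(p["range_z"]>0)
h=W[m]
# orthographic, footprint
for lo,hi in [(0.01,0.08),(0.055,0.07)]:
    q=h[(h[:,2]>lo)&(h[:,2]<hi)]
    print(lo,len(q),cv2.minAreaRect(q[:,:2].astype(np.float32)*1000))
kn=h[h[:,2]>0.136]; print("knob",len(kn),kn.mean(0),kn.min(0),kn.max(0))
ar=h[(h[:,2]>0.115)&(h[:,2]<0.13)]; print("arm",len(ar),cv2.minAreaRect(ar[:,:2].astype(np.float32)*1000))
pl=h[(h[:,2]>0.105)&(h[:,2]<0.114)&(h[:,1]<-0.16)]; print("plate",len(pl),cv2.minAreaRect(pl[:,:2].astype(np.float32)*1000) if len(pl) else "")
fr=h[(h[:,2]>0.074)&(h[:,2]<0.084)&(h[:,1]<-0.2)]; print("rest",len(fr),cv2.minAreaRect(fr[:,:2].astype(np.float32)*1000) if len(fr) else "")
bt=h[(h[:,2]>0.063)&(h[:,2]<0.072)&(h[:,1]<-0.19)]; print("btn",len(bt),cv2.minAreaRect(bt[:,:2].astype(np.float32)*1000) if len(bt) else "")
c=p["color"][130:330,230:480][...,::-1]; cv2.imwrite("pics/a.png",cv2.resize(c,None,fx=3,fy=3,interpolation=cv2.INTER_CUBIC))
E
```

```text
0.01 7464 ((533.1249389648438, -229.19244384765625), (308.0422058105469, 133.00088500976562), 84.13394927978516)
0.055 3300 ((534.4441528320312, -229.10421752929688), (308.2870788574219, 131.65420532226562), 84.54078674316406)
knob 39 [ 0.518339   -0.13699988  0.14120553] [ 0.5128275  -0.14273994  0.13715916] [ 0.52479144 -0.13066912  0.14561682]
arm 228 ((548.6690673828125, -141.1138153076172), (19.168888092041016, 77.26170349121094), 78.41707611083984)
plate 97 ((527.6036376953125, -195.53756713867188), (9.346894264221191, 49.02995300292969), 84.35668182373047)
rest 165 ((524.946044921875, -228.23489379882812), (55.76519012451172, 61.76044464111328), 85.44485473632812)
btn 301 ((532.7354125976562, -282.2449951171875), (195.57052612304688, 110.40025329589844), 84.1091537475586)
```

View pics/a.png

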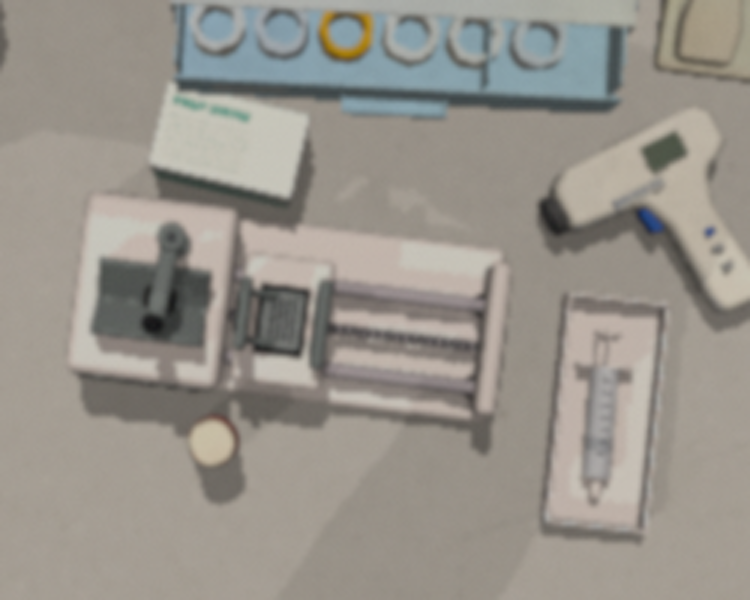

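```bash
python3 - <<'E'
from h import *
from scipy.spatial.transform import Rotation as R
print(np.round(R.from_quat(monitor.get_obs()["ee_rot"]).as_matrix(),3))
a=np.radians(84.3); ey=np.array([np.cos(a),np.sin(a)]); ex=np.array([ey[1],-ey[0]]); o=np.array([533.5,-229.])
for n,q in [("plate",(527.6,-195.5)),("rest",(524.9,-228.2)),("btn",(526,-225)),("knob",(518.3,-137))]:
    d=np.array(q)-o; print(n,d@ex,d@ey)
for n,x,y in [("end",-4,-139),("btn at 5",-4,5),("piv",34,86)]: print(n,o+x*ex+y*ey)
E
```

```text
[[ 0.     0.414  0.91 ]
 [ 0.     0.91  -0.414]
 [-1.     0.     0.   ]]
plate -9.198039479183121 32.74837507021361
rest -8.63693370146148 -0.058105391826306155
btn -7.8601957736837536 3.2353241567676116
knob -24.262261639825482 90.03545224032949
end [ 515.71433251 -366.91544523]
btn at 5 [ 530.01637647 -223.62744315]
piv [ 575.87338786 -146.80209247]
```

>>> step_arm(
  increments=[
    [0, 0.022, -0.033, 0, -0.052],
    [0, 0.022, -0.033, 0, -0.052],
    [0, 0.022, -0.033, 0, -0.052],
    [0, 0.022, -0.033, 0, -0.052],
    [0, 0.022, -0.033, 0, -0.052],
    [0, 0.022, -0.033, 0, -0.052],
    [0, 0.022, -0.033, 0, -0.052],
    [0, 0.022, -0.033, 0, -0.052],
    [0, 0.022, -0.033, 0, -0.052],
    [0, 0.022, -0.033, 0, -0.052],
    [0, 0.022, -0.033, 0, -0.052],
    [0, 0.022, -0.033, 0, -0.052],
  ],
  force=20,
)

```text
clock: 2.2
position: [0.5235, 0.1712, 0.2317]
ee_rot: [0.356, 0.611, -0.355, 0.611]
ft_force: [1.1, 0.1, -0.2]
grip_width: -0.001
```

>>> step_arm(
  increments=[
    [0, 0, -0.033, 0, -0.052],
    [0, 0, -0.033, 0, -0.052],
    [0, 0, -0.033, 0, -0.052],
    [0, 0, -0.033, 0, -0.052],
    [0, 0, -0.033, 0, -0.052],
    [0, 0, -0.033, 0, -0.052],
    [0, 0, -0.033, 0, -0.052],
    [0, 0, -0.033, 0, -0.052],
    [0, 0, -0.033, 0, -0.052],
    [0, 0, -0.033, 0, -0.052],
    [0, 0, -0.033, 0, -0.052],
    [0, 0, -0.033, 0, -0.052],
  ],
)

```text
clock: 3.2
position: [0.5226, -0.2246, 0.2317]
ee_rot: [0.526, 0.473, -0.526, 0.473]
ft_force: [0.3, -0.5, -0.1]
grip_width: 0.003
```

```bash
python3 - <<'E'
from h import *
from scipy.spatial.transform import Rotation as R
o=monitor.get_obs(); print(o["position"],np.round(R.from_quat(o["ee_rot"]).as_matrix(),3)[:, 1],o["grip_width"],o["joint_pos"])
p=camera("wrist"); save(p,"w1"); W=allpts(p); print(np.round(p["cam_to_world"],3).tolist())
v=p["range_z"]>0
a=np.radians(84.3); ey=np.array([np.cos(a),np.sin(a)]); ex=np.array([ey[1],-ey[0]]); oo=np.array([.5335,-.229])
for q in ["button_top","driver","pump","end_block","finger_rest"]:
    for d in regions_of(p,q)[:1]:
        m=d["region"]&v; print(q,d["p"],np.round(d["centre"]),m.sum(),np.median(W[m],0))
        if q=="driver":
            h=W[m]
            for n,lo,hi in [("plate",.105,.114),("rest",.076,.082),("btn",.065,.072),("deck",.056,.061)]:
                k=h[(h[:,2]>lo)&(h[:,2]<hi)]
                if len(k): print(n,len(k),cv2.minAreaRect(k[:,:2].astype(np.float32)*1000), "pump",np.round((k[:,:2]-oo)@ex*1e3,0).min(),np.round(np.percentile((k[:,:2]-oo)@ey*1e3,[1,50,99]),1),np.round(np.percentile((k[:,:2]-oo)@ex*1e3,[1,50,99]),1))
E
```

```text
[ 0.52256062 -0.22455345  0.23165039] [ 0.994 -0.106  0.001] 0.003326843839379148 [-0.23057238  0.22902909  0.65398603  1.64527989 -0.14368942  1.31516967
  0.34092383]
[[0.994, 0.101, 0.034, 0.531], [-0.106, 0.943, 0.316, -0.142], [0.0, -0.318, 0.948, 0.374], [0.0, 0.0, 0.0, 1.0]]
button_top 0.97 [212. 328.] 1546 [ 0.52735314 -0.22051802  0.06777893]
driver 0.7 [210. 330.] 8808 [ 0.52717363 -0.21753821  0.06050274]
plate 875 ((530.1614379882812, -191.581298828125), (9.022944450378418, 49.330970764160156), 83.71183776855469) pump -32.0 [32.4 36.9 41.3] [-30.8  -7.1  16.7]
rest 771 ((527.4189453125, -219.73934936523438), (62.7164306640625, 61.89630889892578), 84.0019760131836) pump -38.0 [-22.6 -17.9  39.8] [-37.2  -6.7  22.8]
btn 1829 ((526.3892211914062, -216.20387268066406), (56.31697082519531, 61.55113220214844), 85.49665069580078) pump -39.0 [-14.6   7.4  39.8] [-32.7  -7.4  16.8]
deck 3872 ((527.0447387695312, -219.82615661621094), (62.94812774658203, 91.51970672607422), 84.66387939453125) pump -53.0 [-21.5   6.3  39.2] [-52.1  -9.   37.5]
pump 0.64 [149. 343.] 46474 [ 0.54201465 -0.16713865  0.06539725]
end_block 0.95 [145. 343.] 46886 [ 0.54196706 -0.16757175  0.06536253]
finger_rest 0.85 [207. 328.] 8734 [ 0.5270473  -0.21751933  0.06061576]
```

View pics/w1.png

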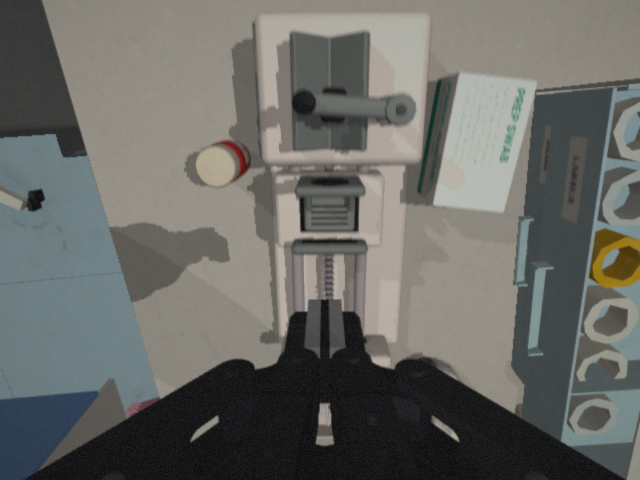

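```bash
python3 - <<'E'
from h import *
p=camera("wrist"); W=allpts(p); o=monitor.get_obs()
T=np.linalg.inv(p["cam_to_world"])
q=T@np.r_[o["position"],1]; print("TCP px row,col",p["cy"]+p["fy"]*(-q[1])/(-q[2]),p["cx"]+p["fx"]*q[0]/(-q[2]))
m=(p["range_z"]>0)&(p["range_z"]<0.3)
k=W[m&(abs(W[...,0]-o["position"][0])<.03)&(W[...,2]<o["position"][2]+.008)]; print(len(k),k.min(0),k.max(0),o["position"])
for r in range(296,310,2): 
    c=np.where(m[r])[0]; 
    if len(c): print(r,c.min(),c.max(),np.round(W[r,c[len(c)//2]],4))
E
```

```text
TCP px row,col 319.606219657843 324.19920686637107
12870 [ 0.49309374 -0.21558286  0.05752808] [ 0.55309325 -0.06678178  0.23923946] [ 0.52309327 -0.22156118  0.23125715]
296 527 639 [ 0.6749 -0.2583  0.1672]
298 527 639 [ 0.6756 -0.26    0.1664]
300 308 639 [ 0.6742 -0.2682  0.153 ]
302 308 639 [ 0.6735 -0.2693  0.1534]
304 308 639 [ 0.6735 -0.2707  0.1535]
306 308 639 [ 0.6734 -0.2714  0.1549]
308 308 639 [ 0.6737 -0.2724  0.1556]
```

```bash
python3 - <<'E'
from h import *
p=camera("wrist"); W=allpts(p); o=monitor.get_obs()
print(o["position"],o["joint_velocities"].round(3))
for r in (300,301,303,306,310,318): print(r,[np.round(W[r,c],4).tolist() for c in (309,318,334,342)])
E
```

```text
[ 0.52311855 -0.22156723  0.23131245] [-0.001  0.     0.005 -0.001  0.002 -0.    -0.001]
300 [[0.5184, -0.2088, 0.2366], [0.5219, -0.2092, 0.2366], [0.5283, -0.2098, 0.2367], [0.5311, -0.3224, 0.0189]]
301 [[0.5184, -0.2089, 0.2374], [0.5219, -0.2092, 0.2376], [0.5282, -0.2102, 0.2369], [0.531, -0.3242, 0.0176]]
303 [[0.5185, -0.2088, 0.2393], [0.522, -0.2093, 0.239], [0.5282, -0.2101, 0.2388], [0.5308, -0.3272, 0.0163]]
306 [[0.5185, -0.209, 0.2414], [0.5219, -0.2098, 0.2405], [0.5282, -0.2096, 0.242], [0.5305, -0.3301, 0.0172]]
310 [[0.5187, -0.2086, 0.2453], [0.5221, -0.2088, 0.2457], [0.5281, -0.2101, 0.2444], [0.5301, -0.3341, 0.0185]]
318 [[0.5189, -0.209, 0.2507], [0.5222, -0.2091, 0.2511], [0.528, -0.2094, 0.2515], [0.5308, -0.2107, 0.2498]]
```

>>> step_arm(
  increments=[
    [0, 0.001, -0.002, -0.02, 0],
    [0, 0.001, -0.002, -0.025, 0],
    [0, 0.001, -0.002, -0.025, 0],
    [0, 0, -0.0005, -0.025, 0],
    [0, 0, 0, -0.02, 0],
    [0, 0, 0, -0.02, 0],
    [0, 0, 0, -0.01, 0],
    [0, 0, 0, -0.005, 0],
    [0, 0, 0, 0, 0],
    [0, 0, 0, 0, 0],
  ],
)

```text
clock: 4.43
position: [0.5263, -0.2295, 0.0822]
ee_rot: [0.525, 0.473, -0.525, 0.474]
ft_force: [-0.1, -0.9, 0.4]
grip_width: -0.004
```

```bash
python3 - <<'E'
from h import *
o=monitor.get_obs(); print(o["position"],o["ft_force"])
p=camera("wrist"); save(p,"w2"); W=allpts(p)
a=np.radians(84.3); ey=np.array([np.cos(a),np.sin(a)]); ex=np.array([ey[1],-ey[0]]); oo=np.array([.5335,-.229])
m=regions_of(p,"driver")[0]["region"]&(p["range_z"]>0); h=W[m]; print((o["position"][:2]-oo)@np.c_[ex,ey]*1e3)
for n,lo,hi in [("plate",.105,.114),("rest",.075,.082),("btn",.065,.072)]:
    k=h[(h[:,2]>lo)&(h[:,2]<hi)]
    if len(k): print(n,len(k),np.round(np.percentile((k[:,:2]-oo)@ey*1e3,[1,50,99]),1),np.round(np.percentile((k[:,:2]-oo)@ex*1e3,[1,50,99]),1))
E
```

```text
[ 0.52628893 -0.22947774  0.08220624] [-0.12589281 -0.87486507  0.43645796]
[-7.12796367 -1.19157558]
plate 4072 [32.5 37.4 41.3] [-30.8  -7.3  16.4]
rest 1408 [-22.8 -15.7  39.9] [-37.4 -10.   23. ]
btn 3932 [-15.4   6.2  39.9] [-35.6  -7.2  21.3]
```

View pics/w2.png

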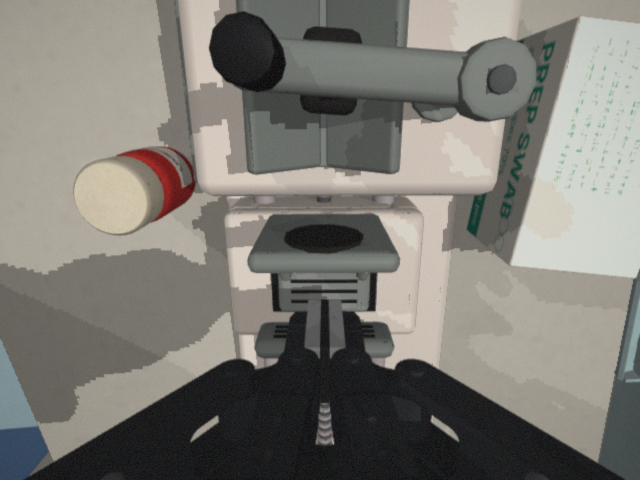

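>>> step_arm(
  increments=[
    [0, 0, 0.002, 0, 0],
    [0, 0, 0, -0.004, 0],
    [0, 0, 0, -0.004, 0],
    [0, 0, 0, -0.003, 0],
    [0, 0, 0, -0.002, 0],
    [0, 0, 0, 0, 0],
    [0, 0, 0, 0, 0],
  ],
)

```text
clock: 5.12
position: [0.5256, -0.2276, 0.0683]
ee_rot: [-0.525, -0.473, 0.525, -0.473]
ft_force: [0.3, -0.3, -0.5]
grip_width: 0.004
```

>>> step_arm(
  increments=[
    [0, 0, 0, -0.002, 0],
    [0, 0, 0, -0.002, 0],
    [0, 0, 0, -0.002, 0],
    [0, 0, 0, 0, 0],
    [0, 0, 0, 0, 0],
  ],
)

```text
clock: 5.53
position: [0.5258, -0.2277, 0.0625]
ee_rot: [0.525, 0.473, -0.525, 0.473]
ft_force: [-3.2, 0.3, 4.7]
grip_width: 0.0
```

>>> step_arm(
  increments=[
    [0, 0, 0, -0.001, 0],
    [0, 0, 0, -0.001, 0],
    [0, 0, 0, 0, 0],
    [0, 0, 0, 0, 0],
  ],
)

```text
clock: 5.87
position: [0.526, -0.2284, 0.062]
ee_rot: [0.526, 0.473, -0.525, 0.474]
ft_force: [-7.0, 1.9, 21.5]
grip_width: 0.0
```

>>> step_arm(
  increments=[
    [0, 0, 0, 0.0007, 0],
    [0, -0.0002, -0.002, 0, 0],
    [0, -0.0004, -0.004, 0, 0],
    [0, -0.0006, -0.006, 0, 0],
    [0, -0.0006, -0.006, 0, 0],
    [0, -0.0006, -0.006, 0, 0],
  ],
)

```text
clock: 6.37
position: [0.5235, -0.2521, 0.062]
ee_rot: [0.526, 0.473, -0.525, 0.473]
ft_force: [-4.1, 2.4, 15.0]
grip_width: 0.001
```

>>> step_arm(
  increments=[
    [0, -0.0006, -0.006, 0, 0],
    [0, -0.0006, -0.006, 0, 0],
    [0, -0.0006, -0.006, 0, 0],
    [0, -0.0006, -0.006, 0, 0],
    [0, -0.0006, -0.006, 0, 0],
    [0, -0.0006, -0.006, 0, 0],
    [0, -0.0006, -0.006, 0, 0],
    [0, -0.0006, -0.006, 0, 0],
    [0, -0.0006, -0.006, 0, 0],
    [0, -0.0006, -0.006, 0, 0],
    [0, -0.0006, -0.006, 0, 0],
    [0, -0.0006, -0.006, 0, 0],
  ],
)

```text
clock: 7.37
position: [0.5162, -0.3244, 0.0621]
ee_rot: [0.526, 0.473, -0.525, 0.474]
ft_force: [-4.3, 2.1, 13.3]
grip_width: 0.001
```

>>> step_arm(
  increments=[
    [0, -0.0005, -0.005, 0, 0],
    [0, -0.0004, -0.004, 0, 0],
    [0, -0.0003, -0.003, 0, 0],
    [0, -0.0003, -0.003, 0, 0],
    [0, -0.0002, -0.002, 0, 0],
    [0, 0, 0, 0, 0],
  ],
)

```text
clock: 7.87
position: [0.5153, -0.3384, 0.062]
ee_rot: [0.526, 0.475, -0.524, 0.473]
ft_force: [-5.6, 11.6, 18.4]
grip_width: -0.002
```

>>> step_arm(
  increments=[
    [0, -0.0001, -0.001, 0, 0],
    [0, 0, 0, 0, 0],
    [0, 0, 0, 0, 0],
  ],
)

```text
clock: 8.12
position: [0.5155, -0.3391, 0.062]
ee_rot: [0.526, 0.475, -0.524, 0.473]
ft_force: [-4.0, 11.5, 17.9]
grip_width: 0.001
```

```bash
python3 - <<'E'
from h import *
o=monitor.get_obs(); print(o["position"],o["ft_force"])
p=camera("side"); save(p,"s2"); cv2.imwrite("pics/s2c.png",cv2.resize(p["color"][170:370,220:470][...,::-1],None,fx=3,fy=3,interpolation=cv2.INTER_CUBIC))
E
```

```text
[ 0.51546856 -0.3390514   0.06199407] [-4.01780752 11.46017016 17.89845958]
```

View pics/s2c.png

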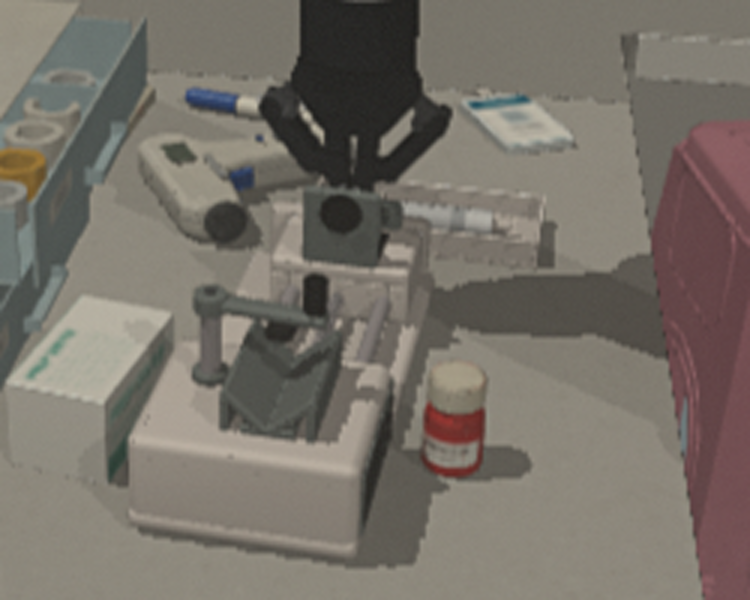

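```bash
cat > dr.py <<'E'
from h import *
a=np.radians(84.3); ey=np.array([np.cos(a),np.sin(a)]); ex=np.array([ey[1],-ey[0]]); oo=np.array([.5335,-.229])
def drv():
  for n in ("wrist","top"):
    p=camera(n); W=allpts(p); h=W[p["range_z"]>0]; u=(h[:,:2]-oo)@np.c_[ex,ey]*1e3
    s=(abs(u[:,0]+5)<22)&(u[:,1]<60)&(u[:,1]>-160)
    for nm,lo,hi in [("plate",.108,.114),("rest",.076,.083),("btn",.0645,.072)]:
        k=s&(h[:,2]>lo)&(h[:,2]<hi)
        if k.any(): print(n,nm,k.sum(),np.round(np.percentile(u[k,1],[2,10,50,90,98]),1))
    e=(abs(u[:,0]+4)<50)&(u[:,1]<-120)&(u[:,1]>-165)&(h[:,2]>.06)&(h[:,2]<.073)
    print(n,"end top",e.sum(),np.round(np.percentile(u[e,1],[2,50,98]),1) if e.any() else "")
E
python3 -c "from dr import *; drv()"
```

```text
wrist plate 6832 [-117.9 -103.7  -74.3  -70.   -68.4]
wrist rest 1271 [-104.  -103.6  -99.1  -69.4  -69.2]
wrist btn 1257 [-123.7 -122.9  -69.9  -69.4  -69.3]
wrist end top 986 [-125.3 -123.6 -122.1]
top plate 12 [-78.8 -78.6 -75.2 -73.6 -73.5]
top rest 11 [57.7 57.7 58.1 59.8 60. ]
top btn 89 [44.4 47.1 52.8 57.4 58.2]
top end top 0
```

>>> step_arm(
  increments=[
    [0, -0.0001, -0.001, 0, 0],
    [0, -0.0001, -0.001, 0, 0],
    [0, 0, 0, 0, 0],
    [0, 0, 0, 0, 0],
  ],
)

```text
clock: 8.6
position: [0.5157, -0.3407, 0.0619]
ee_rot: [0.526, 0.475, -0.523, 0.473]
ft_force: [-2.4, 12.5, 16.6]
grip_width: 0.002
```

>>> step_arm(
  increments=[
    [0, -0.0001, -0.001, 0, 0],
    [0, 0, 0, 0, 0],
    [0, 0, 0, 0, 0],
  ],
)

```text
clock: 8.85
position: [0.5157, -0.3414, 0.0619]
ee_rot: [0.526, 0.475, -0.523, 0.473]
ft_force: [-2.4, 13.1, 16.9]
grip_width: 0.003
```

```bash
python3 -c "from dr import *; drv()"
```

```text
wrist plate 6911 [-120.3 -106.1  -74.3  -70.1  -68.5]
wrist rest 1257 [-123.7 -106.1 -101.6  -69.5  -69.2]
wrist btn 1341 [-123.8 -123.1  -95.9  -69.5  -69.3]
wrist end top 1047 [-125.4 -123.6 -122.1]
top plate 21 [-79.3 -78.9 -75.8 -73.4 -72.8]
top rest 9 [-73.8 -73.5  57.7  58.1  58.1]
top btn 90 [19.  45.8 51.3 56.5 57.7]
top end top 0
```

>>> step_arm(
  increments=[
    [0, 0, 0.001, 0.002, 0],
    [0, 0, 0.001, 0.003, 0],
    [0, 0, 0.001, 0.003, 0],
    [0, 0, 0.001, 0.005, 0],
    [0, 0, 0, 0.02, 0],
    [0, 0, 0, 0.03, 0],
    [0, 0, 0, 0.03, 0],
    [0, 0, 0, 0.03, 0],
    [0, 0.002, 0.02, 0.03, 0],
    [0, 0.003, 0.03, 0.02, 0],
    [0, 0.003, 0.03, 0, 0],
    [0, 0, 0, 0, 0],
  ],
)

```text
clock: 9.95
position: [0.524, -0.255, 0.235]
ee_rot: [0.525, 0.475, -0.523, 0.475]
ft_force: [0.0, 1.4, -0.6]
grip_width: -0.001
```

```bash
python3 - <<'E'
from dr import *
drv()
o=monitor.get_obs(); print(o["position"],o["ft_force"])
p=camera("wrist"); save(p,"w3")
W=allpts(p); v=p["range_z"]>0
for q in ["button_top","clamp_knob"]:
    for d in regions_of(p,q)[:1]:
        m=d["region"]&v; print(q,d["p"],np.round(d["centre"]),m.sum(),np.median(W[m],0),np.percentile(W[m][:,2],[5,50,95]))
p=camera("top"); cv2.imwrite("pics/a2.png",cv2.resize(p["color"][130:330,230:480][...,::-1],None,fx=3,fy=3,interpolation=cv2.INTER_CUBIC))
E
```

```text
wrist plate 555 [-76.3 -75.5 -72.  -69.4 -67.8]
wrist rest 134 [-70.1 -69.8 -69.4 -69.  -68.3]
wrist btn 1077 [-111.4 -103.2   52.3   58.2   59.7]
wrist end top 87 [-145.7 -141.2 -121.2]
top rest 8 [57.8 57.9 58.2 59.7 59.9]
top btn 46 [47.  48.7 53.8 57.5 59.5]
top end top 2 [-149.4 -149.1 -148.7]
[ 0.52205746 -0.25950012  0.23400599] [-0.26616468 -0.7437871   0.20084827]
button_top 0.74 [293. 328.] 500 [ 0.51796041 -0.33008398  0.06789398] [0.06667444 0.06789398 0.06916357]
clamp_knob 0.84 [ 44. 346.] 3891 [ 0.54644149 -0.13922988  0.1201011 ] [0.11164215 0.1201011  0.14184754]
```

View pics/w3.png

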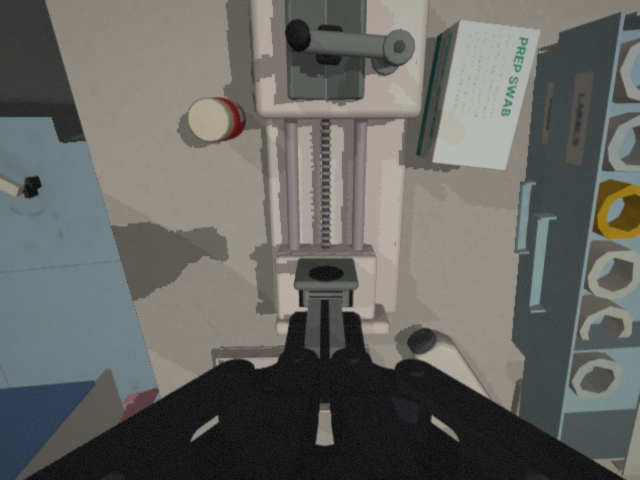

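```bash
cat > kn.py <<'E'
from dr import *
def knob(ns=("wrist","top")):
  for n in ns:
    p=camera(n); W=allpts(p); h=W[p["range_z"]>0]
    k=(h[:,2]>.1385)&(h[:,2]<.146)&(h[:,0]>.48)&(h[:,0]<.64)&(h[:,1]>-.2)&(h[:,1]<-.05); q=h[k]
    if len(q): print(n,k.sum(),"knob",np.round((q.min(0)+q.max(0))/2,4),np.round(np.ptp(q,axis=0),4))
    k=(h[:,2]>.115)&(h[:,2]<.130)&(h[:,0]>.48)&(h[:,0]<.64)&(h[:,1]>-.2)&(h[:,1]<-.05)
    if k.any(): print("arm",cv2.minAreaRect(h[k][:,:2].astype(np.float32)*1000))
E
python3 -c "from kn import *; knob(); print(monitor.get_obs()['position'])"
```

```text
wrist 557 knob [ 0.5199 -0.1334  0.1413] [0.0133 0.0136 0.0055]
arm ((550.98974609375, -137.39968872070312), (19.79815101623535, 77.2047119140625), 77.41800689697266)
top 38 knob [ 0.5187 -0.1369  0.1426] [0.012  0.0122 0.0067]
arm ((548.0048217773438, -144.01821899414062), (18.89370346069336, 77.32083892822266), 84.33063507080078)
[ 0.52146886 -0.26163999  0.233742  ]
```

>>> step_arm(
  increments=[
    [0, 0, 0.03, 0, 0],
    [0, 0, 0.03, 0, 0],
    [0, -0.002, 0.025, 0, 0],
    [0, 0, 0.015, -0.02, 0],
    [0, 0, 0, -0.03, 0],
    [0, 0, 0, -0.03, 0],
    [0, 0, 0, -0.015, 0],
    [0, 0, 0, -0.008, 0],
    [0, 0, 0, 0, 0],
    [0, 0, 0, 0, 0],
    [0, 0, 0, 0, 0],
  ],
)

```text
clock: 11.27
position: [0.5208, -0.1611, 0.1323]
ee_rot: [0.526, 0.473, -0.525, 0.474]
ft_force: [-0.7, -0.4, 1.0]
grip_width: -0.0
```

```bash
python3 - <<'E'
from kn import *
knob(("wrist",)); o=monitor.get_obs(); print(o["position"],o["ft_force"])
piv=np.array([.577,-.1475])
for k in range(0,29,2):
    f=np.radians(167.4)-k*.0475; t=np.array([np.sin(f),-np.cos(f)])
    print(k,np.round(piv+.06*np.array([np.cos(f),np.sin(f)])-.018*t,4))
E
```

```text
wrist 1554 knob [ 0.5216 -0.1407  0.1422] [0.0268 0.0293 0.0075]
arm ((549.9630126953125, -139.72964477539062), (19.930694580078125, 77.42738342285156), 82.9741439819336)
[ 0.52084436 -0.16098523  0.13238441] [ 0.01289029 -0.95699275  0.12816588]
0 [ 0.5145 -0.152 ]
2 [ 0.5144 -0.146 ]
4 [ 0.5148 -0.1401]
6 [ 0.5158 -0.1342]
8 [ 0.5173 -0.1285]
10 [ 0.5194 -0.1229]
12 [ 0.522  -0.1176]
14 [ 0.5251 -0.1125]
16 [ 0.5286 -0.1077]
18 [ 0.5326 -0.1033]
20 [ 0.537  -0.0993]
22 [ 0.5418 -0.0957]
24 [ 0.5468 -0.0926]
26 [ 0.5522 -0.09  ]
28 [ 0.5578 -0.0879]
```

>>> step_arm(
  increments=[
    [0, -0.002, 0.003, 0, -0.04],
    [0, -0.002, 0.003, 0, -0.04],
    [0, -0.002, 0.003, 0, -0.04],
    [0, 0, 0.003, 0, -0.0475],
    [0, 0, 0.003, 0, -0.0475],
    [0, 0.0002, 0.003, 0, -0.0475],
    [0, 0.0002, 0.003, 0, -0.0475],
    [0, 0.0005, 0.003, 0, -0.0475],
    [0, 0.0005, 0.003, 0, -0.0475],
    [0, 0.0008, 0.0028, 0, -0.0475],
    [0, 0.0008, 0.0028, 0, -0.0475],
  ],
)

```text
clock: 12.23
position: [0.5173, -0.1281, 0.132]
ee_rot: [0.627, 0.328, -0.626, 0.328]
ft_force: [-1.2, -0.5, -0.3]
grip_width: 0.0
```

>>> step_arm(
  increments=[
    [0, 0.001, 0.0028, 0, -0.0475],
    [0, 0.001, 0.0028, 0, -0.0475],
    [0, 0.0013, 0.0027, 0, -0.0475],
    [0, 0.0013, 0.0027, 0, -0.0475],
    [0, 0.0015, 0.0025, 0, -0.0475],
    [0, 0.0015, 0.0025, 0, -0.0475],
    [0, 0.0018, 0.0024, 0, -0.0475],
    [0, 0.0018, 0.0024, 0, -0.0475],
  ],
)

```text
clock: 12.9
position: [0.5285, -0.1071, 0.132]
ee_rot: [0.678, 0.204, -0.677, 0.204]
ft_force: [-1.2, 0.1, 0.5]
grip_width: 0.002
```

```bash
python3 - <<'E'
from kn import *
o=monitor.get_obs(); print(o["position"],o["ft_force"],o["joint_pos"]); p=camera("wrist"); save(p,"w4")
E
```

```text
[ 0.52852299 -0.10713217  0.13199787] [-1.23837152  0.13670785  0.49348304] [-0.47313983  0.25579009  0.67748467  1.84373327 -0.17928121  1.10248375
 -0.71682089]
```

View pics/w4.png

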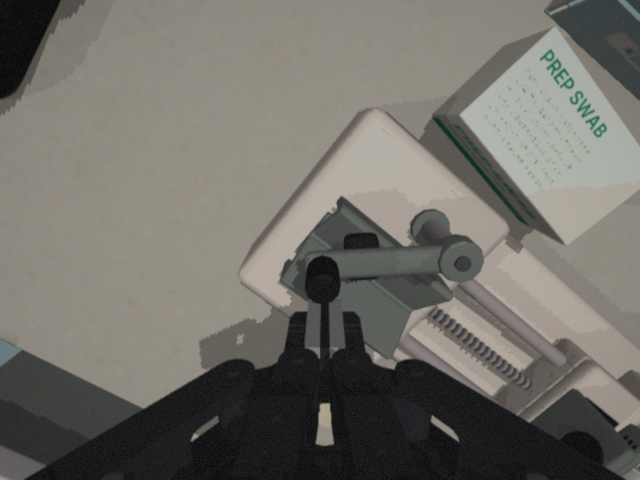

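Fingertips (about row 300, col 325) sit centrally behind the knob (row 270, col 322), and the arm is swinging with them. Continuing.

>>> step_arm(
  increments=[
    [0, 0.002, 0.0022, 0, -0.0475],
    [0, 0.002, 0.0022, 0, -0.0475],
    [0, 0.0022, 0.002, 0, -0.0475],
    [0, 0.0022, 0.002, 0, -0.0475],
    [0, 0.0024, 0.0018, 0, -0.0475],
    [0, 0.0024, 0.0018, 0, -0.0475],
    [0, 0.0025, 0.0015, 0, -0.0475],
    [0, 0.0025, 0.0015, 0, -0.0475],
    [0, 0.0027, 0.0013, 0, -0.0475],
    [0, 0.0027, 0.0013, 0, -0.0475],
  ],
)

```text
clock: 13.78
position: [0.5522, -0.0894, 0.1318]
ee_rot: [0.706, 0.039, -0.706, 0.039]
ft_force: [-1.4, 0.5, 0.4]
grip_width: -0.003
```

>>> step_arm(
  increments=[
    [0, 0.0014, 0.0005, 0, -0.024],
    [0, 0.0014, 0.0005, 0, -0.024],
    [0, 0, 0, 0, 0],
  ],
)

```text
clock: 14.03
position: [0.5551, -0.0885, 0.1315]
ee_rot: [0.707, 0.022, -0.706, 0.023]
ft_force: [-0.6, -0.3, -0.1]
grip_width: -0.001
```

```bash
python3 -c "from kn import *; knob()"
```

```text
wrist 1531 knob [ 0.5707 -0.0872  0.1422] [0.02   0.0271 0.0075]
arm ((578.6845703125, -114.60661315917969), (19.450828552246094, 77.30831909179688), 1.784277081489563)
arm ((576.3070678710938, -135.83250427246094), (18.34157371520996, 40.468841552734375), 4.853511333465576)
```

>>> step_arm(
  increments=[
    [0, 0.0015, 0.0003, 0, -0.02],
    [0, 0.0015, 0.0002, 0, -0.02],
    [0, 0, 0, 0, 0],
  ],
)

```text
clock: 14.38
position: [0.5579, -0.088, 0.1311]
ee_rot: [0.707, 0.008, -0.707, 0.008]
ft_force: [-0.5, 0.2, -0.1]
grip_width: -0.001
```

>>> step_arm(
  increments=[
    [0, 0.001, 0, 0, 0],
    [0, 0.001, 0, 0, 0],
    [0, 0, 0, 0, 0],
  ],
)

```text
clock: 14.63
position: [0.5597, -0.088, 0.131]
ee_rot: [-0.707, -0.008, 0.707, -0.009]
ft_force: [-1.2, 0.1, -0.4]
grip_width: -0.0
```

>>> step_arm(
  increments=[
    [0, 0.001, 0, 0, 0],
    [0, 0.001, 0, 0, 0],
    [0, 0, 0, 0, 0],
  ],
)

```text
clock: 14.88
position: [0.5601, -0.088, 0.1307]
ee_rot: [-0.706, -0.009, 0.708, -0.008]
ft_force: [-9.0, 1.6, 4.9]
grip_width: -0.001
```

```bash
python3 -c "from kn import *; knob(('wrist',)); print(monitor.get_obs()['ft_force'])"
```

```text
wrist 1557 knob [ 0.5758 -0.087   0.1423] [0.0187 0.027  0.0075]
arm ((581.0717163085938, -114.73069763183594), (77.6140365600586, 19.506427764892578), 86.72891998291016)
[-8.7509762   1.51654463  6.08556996]
```

>>> step_arm(
  increments=[
    [0, -0.003, 0, 0, 0],
    [0, -0.008, 0, 0, 0],
    [0, -0.01, 0, 0, 0],
    [0, 0, 0, 0.02, 0],
    [0, 0, 0, 0.03, 0],
    [0, 0, 0, 0.03, 0],
    [0, -0.02, 0, 0.02, 0],
    [0, -0.03, 0.03, 0, 0],
    [0, -0.03, 0.03, 0, 0],
    [0, 0, 0.03, 0, 0],
    [0, 0, 0.03, 0, 0],
    [0, 0, 0, 0, 0],
  ],
)

```text
clock: 15.93
position: [0.4609, 0.0367, 0.2313]
ee_rot: [0.707, 0.012, -0.707, 0.01]
ft_force: [1.2, 0.9, 0.2]
grip_width: 0.001
```

```bash
python3 - <<'E'
from kn import *
knob(("top",)); drv()
p=camera("top"); W=allpts(p); cv2.imwrite("pics/a3.png",cv2.resize(p["color"][130:330,230:480][...,::-1],None,fx=3,fy=3,interpolation=cv2.INTER_CUBIC))
for q in ["button_top","pill_bottle","swab_box"]:
    for d in regions_of(p,q)[:1]:
        m=d["region"]&(p["range_z"]>0); print(q,d["p"],np.median(W[m],0))
E
```

```text
top 34 knob [ 0.5768 -0.088   0.142 ] [0.0122 0.0121 0.0066]
arm ((575.5103759765625, -118.5206069946289), (18.55133628845215, 75.03392791748047), 3.4779205322265625)
wrist btn 127 [50.3 51.3 53.8 56.4 57.6]
wrist end top 0 
top plate 74 [-80.8 -80.  -76.8 -73.4 -72.2]
top rest 109 [-136.5 -135.5 -130.8  -88.7   58.2]
top btn 335 [-126.5 -116.2  -99.6   53.7   57.1]
top end top 229 [-152.6 -143.6 -120.4]
button_top 0.74 [ 0.51397215 -0.33397529  0.06843334]
pill_bottle 0.64 [ 0.43805237 -0.17719574  0.06170564]
swab_box 0.79 [ 0.65032561 -0.18243488  0.05860197]
```

View pics/a3.png

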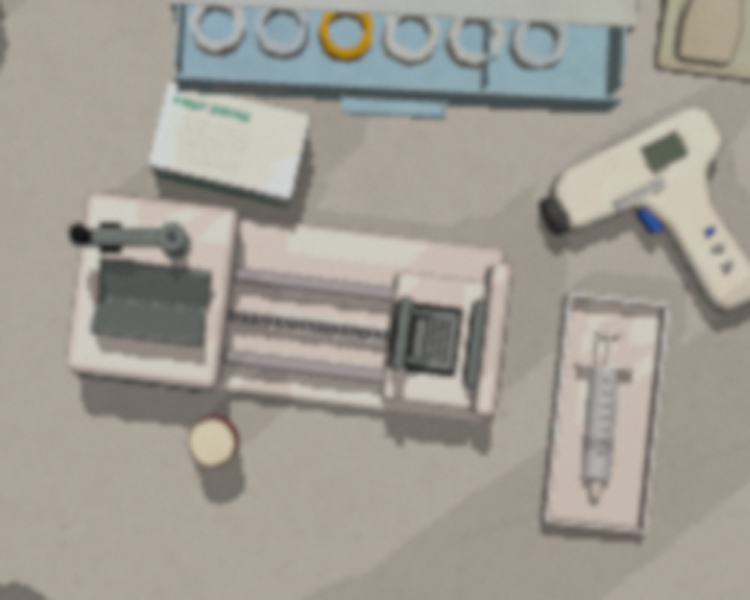

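>>> step_arm(
  increments=[
    [0, -0.005, -0.035, 0, 0],
    [0, -0.005, -0.035, 0, 0],
    [0, -0.005, -0.035, 0, 0],
    [0, -0.005, -0.035, 0, 0],
    [0, -0.005, -0.035, 0, 0],
    [0, -0.005, -0.035, 0, 0],
    [0, 0, -0.035, 0, 0],
    [0, 0, -0.035, 0, 0],
    [0, 0, -0.035, 0, 0],
    [0, 0, -0.035, 0, 0],
    [0, 0, -0.035, 0, 0],
    [0, 0, 0, 0, 0],
  ],
)

```text
clock: 17.28
position: [0.4277, -0.3623, 0.2304]
ee_rot: [-0.706, -0.003, 0.708, -0.007]
ft_force: [-1.6, -0.6, -0.7]
grip_width: -0.001
```

```bash
python3 - <<'E'
from kn import *
p=camera("wrist"); save(p,"w5"); W=allpts(p); v=p["range_z"]>0; h=W[v]; u=(h[:,:2]-oo)@np.c_[ex,ey]*1e3
T=np.linalg.inv(p["cam_to_world"]); q=T@np.r_[.515,-.365,.06,1]
r,c=int(p["cy"]-p["fy"]*q[1]/-q[2]),int(p["cx"]+p["fx"]*q[0]/-q[2]); print(r,c,monitor.get_obs()["position"])
r0,c0=max(0,min(r-90,300)),max(0,min(c-120,400)); cv2.imwrite("pics/w5c.png",cv2.resize(p["color"][r0:r0+180,c0:c0+240][...,::-1],None,fx=3.3,fy=3.3,interpolation=cv2.INTER_CUBIC))
# height profile along rods at lateral offset 36..44 mm front of driver (deck beside the rest) and middle
for lo,hi in [(-48,-42),(-20,10),(32,38)]:
    s=(u[:,0]>lo)&(u[:,0]<hi)
    print(lo,[(y,round(float(np.median(h[s&(abs(u[:,1]-y)<.75),2]))*1e3) if (s&(abs(u[:,1]-y)<.75)).any() else None) if False else (y,int(1e3*np.min(h[s&(abs(u[:,1]-y)<.75),2])) if (s&(abs(u[:,1]-y)<.75)).any() else None) for y in range(-156,-114,2)])
E
```

```text
105 329 [ 0.42855356 -0.35934899  0.23046851]
-48 [(-156, -1), (-154, None), (-152, 36), (-150, 54), (-148, 57), (-146, 58), (-144, 58), (-142, 58), (-140, 58), (-138, 57), (-136, 35), (-134, 35), (-132, 56), (-130, 57), (-128, 57), (-126, 58), (-124, 58), (-122, 56), (-120, 57), (-118, 57), (-116, 58)]
-20 [(-156, -2), (-154, -1), (-152, 39), (-150, 53), (-148, 57), (-146, 57), (-144, 58), (-142, 58), (-140, 57), (-138, 56), (-136, 16), (-134, 16), (-132, 76), (-130, 76), (-128, 76), (-126, 76), (-124, 73), (-122, 56), (-120, 57), (-118, 58), (-116, 58)]
32 [(-156, -2), (-154, -1), (-152, None), (-150, 54), (-148, 58), (-146, 58), (-144, 58), (-142, 57), (-140, 57), (-138, 56), (-136, 17), (-134, 16), (-132, 55), (-130, 56), (-128, 57), (-126, 56), (-124, 57), (-122, 56), (-120, 56), (-118, 57), (-116, 56)]
```

View pics/w5c.png

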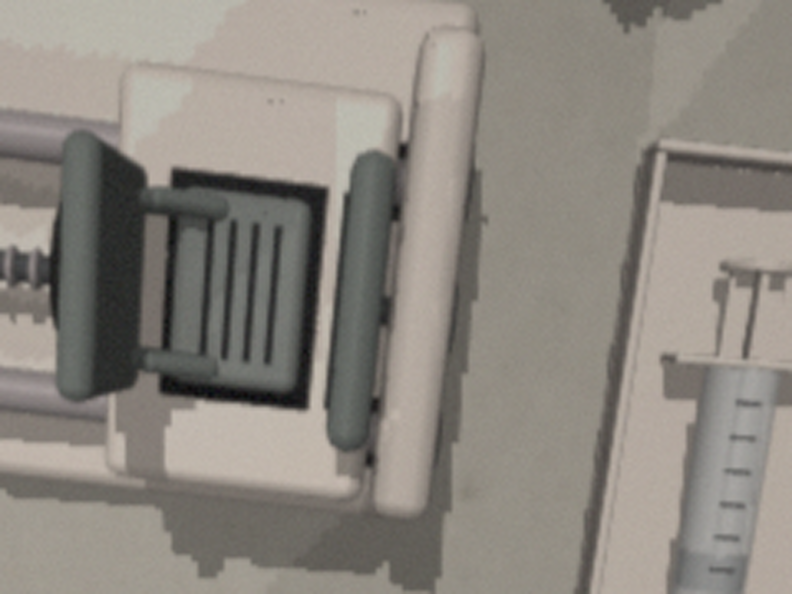

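```bash
python3 - <<'E'
from kn import *
p=camera("wrist"); g=p["color"][20:170,300:370][...,::-1]
cv2.imwrite("pics/w6.png",cv2.convertScaleAbs(cv2.rotate(cv2.resize(g,None,fx=5,fy=5,interpolation=cv2.INTER_CUBIC),0),alpha=1.5,beta=10))
E
```

```text
(no output)
```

View pics/w6.png

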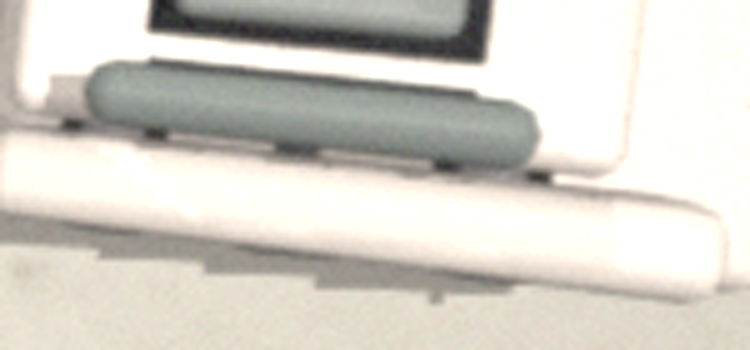

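```bash
python3 -c "
from h import *
print(monitor.get_obs()['clock']); print(ticket.hand_in())"
```

```text
17.3833
the job is handed in; nothing more can be done
None
```

I did both jobs and handed in at 17.4 s of the 42 s allowed; the hand-in gives no verdict.

**Driver:** I held the release button down with the shut fingertips (about 13–21 N) and pushed the driver about 110 mm along the rods. It then stopped moving: under 11–13 N the fingertips slid on the button while the pusher plate stayed still. I lifted straight off, and the button's top measured z 68 mm, so it is up and locked.

**Clamp:** I then pushed the clamp knob with the shut fingertips, under 2 N along the swing. At the open stop the force rose to about 9 N. A later check from the top camera put the arm at about 1.47 rad, against the 1.45 rad stop (within measuring error).

**Surroundings:** The bottle and swab box measured within about 2 mm of where they started. The tray and syringe look unmoved in the picture. The arm ended clear of everything.

**Doubts:**
- **Camera agreement:** The wrist and top cameras differed by 3–4 mm along the pump.
- **Gap at the end block:** A close view shows about 4 mm between the driver and the block, bridged by small dark pads. I took these to be bumpers, because the driver would not go further and the stated sizes leave about 4 mm to spare. I could not confirm this directly.

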